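# Sweep the loose binder clips off the trimmer's bed into the clip tray

## Robot

A 7-joint arm with a two-finger parallel gripper is mounted at the origin on the work surface. World frame = base frame: x ahead of the robot, y to its left, z up, the work surface at z = 0. Lengths are in m, angles in rad, forces in N, time in s.
With the tool pointing down it reaches from about 0.4 to 0.85 m from the base axis. Payload 6.9 kg.
Tool frame: the origin (TCP) lies midway between the tips of the shut fingers; the grasp point (between the pads) lies behind it (ctrl.pinch_z is the z of the grasp point in the tool frame, in m); z points along the fingers, y is the line along which they close (so a half turn about z gives the same grasp; the last joint's range is limited). The gripper opens to 85 mm and grips with 20 to 120 N. Pads are 22 mm wide; open, the fingers measure 114 mm over their backs; the gripper's body (76 mm by 85 mm) begins 54 mm behind the grasp point. The pads swing forward as they close: fully open they stand 13 mm farther back than shut.
Start: joints at [-1.028, 0.507, -0.238, 1.5, 0.126, 1.149, -0.155], TCP at [0.264, 0.566, 0.231] pointing down, gripper open.
Joint ranges: [-3.08, 3.08], [-0.24, 2.05], [-1.43, 1.35], [0, 2.5], [-1.52, 4.66], [0.17, 1.96], [-2.89, 2.89]. Speed limits (rad/s): [2.39, 2.39, 3.14, 3.14, 3.14, 3.14, 3.14].

## Interface

Orientations are given as a unit quaternion [w, x, y, z].
In Python, from station import ctrl, get_state, vision, ticket, models gives the robot as it stands. Calls block until the motion is done:
- ctrl.movep(position, orientation): joint-space move of the TCP to a pose.
- ctrl.movel(position, frame=None, max_speed=0.15): straight line of the TCP; frame=None keeps the orientation; max_speed is the mean speed in m/s.
- ctrl.set_joints(angles): joint-space move.
- ctrl.ungrasp() and ctrl.close_gripper(force=None): open the fingers fully, or close them until they stop; force is the grip in N (None keeps the last).
- ctrl.pause(seconds).
- ctrl.ik(position, orientation): joint angles nearest the present ones, or None.
- get_state(): the state.
- vision.grab_frame(name): name is "scene" or "top"; returns (picture, depth): 420x560x3 uint8, blue, green, red; 420x560 float32, m along the optical axis (not along the pixel's ray), 0 where there is no reading.
- vision.camera_info(name): a dict with "mtx" (3x3 intrinsics, pixels), "R" (3x3) and "t" (3): a world point X has camera coordinates R X + t. Camera axes: x right, y down, z forward; pixel columns grow to the right and rows downward; lengths in m; the calibration is good to about 2 mm. A picture is of the moment at which its call begins. camera_info takes no time and is no camera call.
A pose or a line that the arm cannot do raises ctrl.Unreachable and nothing moves.
- ticket.close_job(): hands the job in; it is judged then, once.
Trained networks look in the newest picture that a camera, given by its name, has taken for a name from the list of things; names that differ only in an ending like _2 or _b are one class to them, and where a whole thing is asked for, a point or a joint stands for the part that bears it (a point fixed in the world has none). Each returns a list of dicts, best first, with "p" (0 to 1); they miss things now and then, are a little off and sometimes report something else, mostly with a low value. They report only what shows in the picture. A call takes as long as a camera call. They do not tell look-alikes from the thing itself.
- models.recognise(camera, target): "point" ([column, row] in pixels, amid what is visible of it).
- models.masks_of(camera, target): "mask" (420x560 bool, what is visible of it) and "point" ([column, row] in pixels, amid what is visible of it).
The state is a dict: "time": time; "qpos": joint angles; "qd": joint speeds; "tau": joint torques, N m; "tcp_pos": TCP position; "eef_rot": TCP orientation; "contact_force": force on the tool from outside, world axes, zero at the start; "wrist_torque": the same for the moment, N m; "width": finger opening in m; "gripper_force": force on a finger pad.
Only numpy, scipy, OpenCV 4.12 (cv2) and the standard library are available. Lean on these libraries where they do the work, as an engineer would, in place of code of your own. Each camera call takes 0.05 s, during which the arm holds its last target. There are 200 camera calls.

## Task

Three loose binder clips are in the way on the bed of the paper trimmer. Sweep them with the fingertips across the bed and over its left edge, opposite the blade, so that all three drop into the shallow tray standing against that edge; push them along, never pick one up. Leave the tray, the banded pack of cards on the bed, the rubber stamp and the tape dispenser where they are.

Things in the scene. Friction and masses are not known exactly. Their poses are not given: they have to be found in the camera images.
- trimmer: fixed guillotine trimmer; flat cream bed 360 mm (x) by 340 mm (y), top 40 mm above the table. Origin on the table under mid-bed; x points away from the robot to a fence (9 mm high, on the far 18 mm), y to the left edge (y = 170 mm), open, no rim. Right (y below -140 mm): clamp and guard, to 75 mm above the table, then the latched blade arm, its handle 110 mm nearer the robot than the bed
- clip_tray: shallow grey tray, loose, 450 g, open at the top; 220 mm along its x, 120 mm along its y, 30 mm high (10 mm lower than the bed), walls and floor 3 mm. Origin at the centre of its underside. Its long side stands parallel to the bed's left edge, 3 mm from it, and it covers only part of that edge
- clip1: binder clip 1 on its side on the trimmer's bed, at any angle: black steel wedge, two bright wire handles folded back past its spine; 51 mm wide (its y), 54 mm long (its x, handle ends at +x), 39 mm high at the handle ends, about 28 g. Origin: the middle of its footprint, 15 mm above its underside (z up as it lies)
- clip2: binder clip 2 on its side on the trimmer's bed, at any angle: black steel wedge, two bright wire handles folded back past its spine; 51 mm wide (its y), 54 mm long (its x, handle ends at +x), 39 mm high at the handle ends, about 28 g. Origin: the middle of its footprint, 15 mm above its underside (z up as it lies)
- clip3: binder clip 3 on its side on the trimmer's bed, at any angle: black steel wedge, two bright wire handles folded back past its spine; 51 mm wide (its y), 54 mm long (its x, handle ends at +x), 39 mm high at the handle ends, about 28 g. Origin: the middle of its footprint, 15 mm above its underside (z up as it lies)
- card_pack: banded pack of trimmed cards lying on the bed beside the paper clamp, to be left alone; 85 mm along its x, 52 mm along its y, 20 mm high; origin at the centre of its underside
- stamp: rubber stamp standing on the table to the left of the tray, to be left alone; 62 by 36 mm, 66 mm high; origin at the centre of its underside
- tape_dispenser: black tape dispenser on the table to the left of the tray, to be left alone; 150 mm along its x, 58 mm wide, 80 mm high; origin at the centre of its underside
Not all that is in view belongs to the job. Leave any pink or turquoise look-alike of the clip3 alone.

How it is judged:
By the outcome, as a careful person would: the job done as asked, in the order asked, and still so for the second after the job is handed in, with the robot touching nothing.
It also fails if it takes over 72 s, if anything falls off the work surface, if the arm or the gripper's body presses on something with over 40 N, if the wrist force passes 120 N, or if a joint passes its speed limit or range.

## Working session

There is one attempt and no reset: what is moved stays moved. The work goes in short steps, each a Python script; the robot and the scene stay as the last script left them, time stands still between calls to the robot, and variables do not carry over. Pictures are saved under pics/ and viewed, at most 10 in all, crops included, and the job is handed in when it is done.

```bash
mkdir -p pics
python3 - <<'E'
from station import ctrl,get_state,vision
import cv2,numpy as np
for n in("scene","top"):
    im,d=vision.grab_frame(n); cv2.imwrite(f"pics/{n}0.png",im); np.save(f"{n}0.npy",d)
    c=vision.camera_info(n); print(n,c)
s=get_state();print(s["time"],s["tcp_pos"],s["eef_rot"],s["width"],ctrl.pinch_z)
E
```

```text
scene {'mtx': array([[434.27951801,   0.        , 283.27303119],
       [  0.        , 434.27951801, 207.51051792],
       [  0.        ,   0.        ,   1.        ]]), 'R': array([[-0.41259388,  0.91084129,  0.01159485],
       [ 0.60326379,  0.28276015, -0.7457342 ],
       [-0.68252406, -0.30069061, -0.66614268]]), 't': array([ 0.14671459, -0.34010079,  1.30221445])}
top {'mtx': array([[465.7658235 ,   0.        , 271.41148179],
       [  0.        , 465.7658235 , 205.3900764 ],
       [  0.        ,   0.        ,   1.        ]]), 'R': array([[ 0.0107824 , -0.99987988, -0.01113367],
       [-0.98165311, -0.00846477, -0.19048758],
       [ 0.19037046,  0.01298332, -0.98162647]]), 't': array([0.09143072, 0.60447793, 0.87899371])}
0.1 [0.2642992  0.56586503 0.23050484] [-1.43551277e-04  2.16660140e-01  9.76246756e-01 -7.95994657e-04] 0.0853396618778091 -0.0187
```

View pics/top0.png

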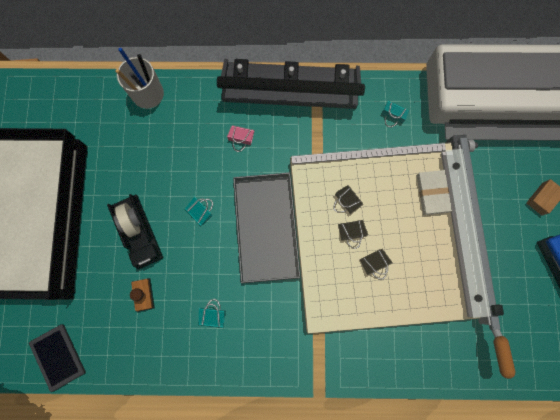

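View pics/scene0.png

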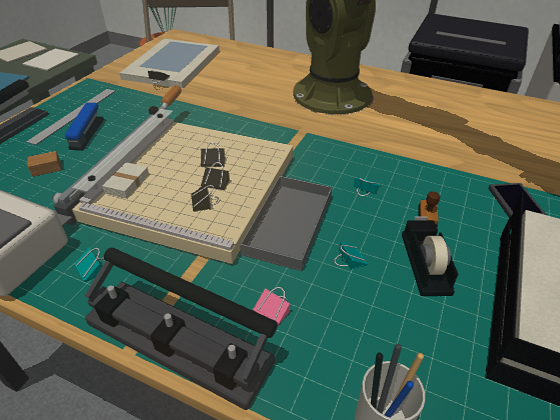

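Top view: three black clips on the bed at about (348,199), (352,232) and (376,262). The look-alikes are turquoise at (199,211), (211,313) and (396,112), and pink at (240,135). The black ones match the description. The tray is at (267,229) and the cards at (435,192). Next I'll measure these and check the choice in a crop.

```bash
cat > h.py <<'E'
import numpy as np,cv2
from station import ctrl,get_state,vision,models,ticket
def cloud(d,n="top"):
    c=vision.camera_info(n);v,u=np.indices(d.shape);K=c["mtx"]
    P=np.dstack([(u-K[0,2])/K[0,0]*d,(v-K[1,2])/K[1,1]*d,d])
    return (P-c["t"])@c["R"]
def clips(im,W):
    """clip blobs: points standing 6..60 mm above bed within dark/bright region"""
    return [(m["p"],np.round(m["point"]),np.round(np.median(W[m["mask"]],0),3),np.round(W[m["mask"]].min(0),3),np.round(W[m["mask"]].max(0),3)) for m in models.masks_of("top","clip1")]
E
python3 - <<'E'
from h import *
im,d=vision.grab_frame("top");W=cloud(d);np.save("W.npy",W)
for r in clips(im,W):print(*r)
for n in("clip_tray","card_pack"):
    m=models.masks_of("top",n)[0];p=W[m["mask"]];p=p[p[:,2]>(.02 if n=="clip_tray" else .05)]
    print(n,m["p"],np.round(p.min(0),3),np.round(p.max(0),3),cv2.minAreaRect((p[:,:2]*1000).astype(np.float32)))
# bed: z~40mm largest component
b=((abs(W[...,2]-.04)<.006)&(d>0)).astype(np.uint8)
_,l,s,_=cv2.connectedComponentsWithStats(b);k=1+s[1:,4].argmax()
p=W[l==k];print("bed",cv2.minAreaRect((p[:,:2]*1000).astype(np.float32)),np.median(p[:,2]))
for n,(u,v) in dict(nl=(305,331),fl=(293,163),nr=(466,319),tray1=(235,178),tray2=(290,175),tray3=(299,280),tray4=(243,284)).items():print(n,np.round(W[v-2:v+3,u-2:u+3].reshape(-1,3),3)[[0,12,24]].tolist())
cv2.imwrite("pics/crop.png",cv2.resize(im[140:340,225:475],None,fx=3,fy=3,interpolation=cv2.INTER_CUBIC))
E
```

```text
0.92 [352. 232.] [ 0.555 -0.064  0.056] [ 0.425 -0.092  0.038] [0.579 0.085 0.979]
0.85 [239. 135.] [0.765 0.167 0.017] [ 0.425  0.085 -0.003] [0.791 0.194 0.979]
0.78 [212. 315.] [0.382 0.217 0.017] [ 0.364  0.085 -0.001] [0.425 0.246 0.979]
0.67 [394. 114.] [ 0.821 -0.169  0.018] [ 0.8   -0.198  0.001] [ 0.847 -0.142  0.041]
0.63 [198. 213.] [0.599 0.252 0.017] [ 0.572  0.227 -0.   ] [0.632 0.28  0.037]
0.6 [347. 200.] [ 0.618 -0.058  0.057] [ 0.591 -0.087  0.038] [ 0.648 -0.028  0.078]
clip_tray 0.63 [0.425 0.04  0.02 ] [0.678 0.177 0.979] ((549.6461791992188, 107.40760040283203), (252.31704711914062, 119.80951690673828), 5.598555088043213)
card_pack 0.44 [ 0.425 -0.093  0.05 ] [0.572 0.085 0.979] ((508.29705810546875, 5.591178894042969), (50.07666778564453, 224.72886657714844), 33.739017486572266)
bed ((540.9141845703125, -126.18196105957031), (343.2420349121094, 337.9963073730469), 5.578129768371582) 0.041320589722440564
nl [[0.359, 0.031, 0.003], [0.356, 0.027, 0.003], [0.352, 0.023, 0.001]]
fl [[0.702, 0.058, 0.04], [0.695, 0.054, 0.048], [0.693, 0.049, 0.043]]
nr [[0.388, -0.28, 0.042], [0.385, -0.284, 0.041], [0.379, -0.303, 0.004]]
tray1 [[0.679, 0.182, -0.0], [0.667, 0.175, 0.03], [0.667, 0.172, 0.012]]
tray2 [[0.679, 0.064, 0.029], [0.675, 0.059, 0.027], [0.669, 0.055, 0.036]]
tray3 [[0.462, 0.043, 0.002], [0.458, 0.039, 0.0], [0.454, 0.035, 0.001]]
tray4 [[0.451, 0.157, 0.032], [0.448, 0.155, 0.0], [0.444, 0.151, 0.002]]
```

View pics/crop.png

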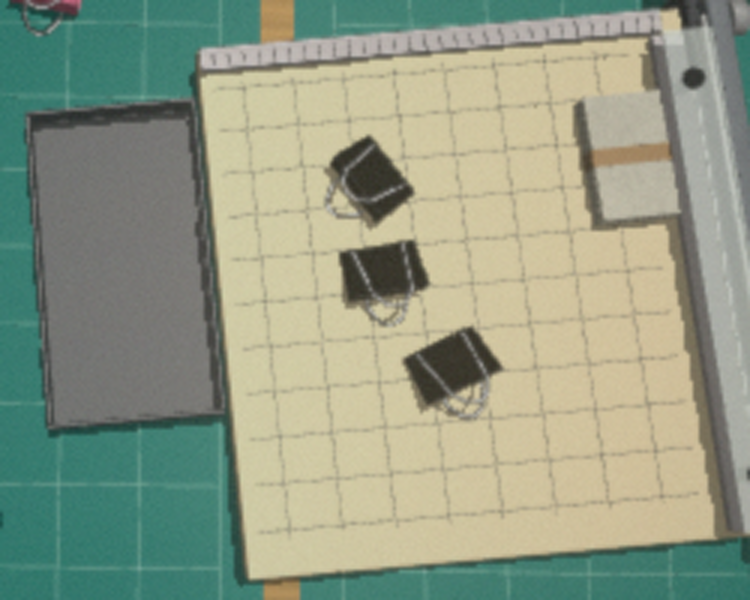

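The crop confirms three black clips with bright handles on the bed, and the tray along the edge covering only its middle and far part. Now I'll work in the bed frame.

```bash
cat >> h.py <<'E'
A=np.deg2rad(5.58);R2=np.array([[np.cos(A),-np.sin(A)],[np.sin(A),np.cos(A)]])
C0=np.array([.550,-.125])
def tobed(W): return np.concatenate([(W[...,:2]-C0)@R2,W[...,2:]],-1)
def toworld(b): return R2@np.asarray(b)+C0
def blobs(d,ylo=-.085,yhi=.168):
    B=tobed(cloud(d));m=(d>0)&(B[...,2]>.047)&(B[...,2]<.095)&(abs(B[...,0]+.01)<.165)&(B[...,1]>ylo)&(B[...,1]<yhi)
    m=cv2.morphologyEx(m.astype(np.uint8),cv2.MORPH_CLOSE,np.ones((3,3)))
    n,l,s,_=cv2.connectedComponentsWithStats(m);out=[]
    for k in range(1,n):
        if s[k,4]<60: continue
        p=B[(l==k)&(d>0)];p=p[p[:,2]>.045];r=cv2.minAreaRect((p[:,:2]*1000).astype(np.float32))
        out.append((s[k,4],np.round(p.min(0),3),np.round(p.max(0),3),np.round(p.mean(0),3),np.round(r[0]),np.round(r[1]),round(r[2])))
    return out
E
python3 - <<'E'
from h import *
W=np.load("W.npy");d=np.load("top0.npy");B=tobed(W)
for o in blobs(d):print(*o)
def ext(m,n):
    p=B[m];print(n,len(p),np.round(np.percentile(p,[1,99],axis=0),3).tolist())
ok=d>0
ext(ok&(abs(B[...,2]-.041)<.005)&(abs(B[...,0])<.2)&(B[...,1]>-.13)&(B[...,1]<.174),"bed")
ext(ok&(B[...,2]>.022)&(B[...,2]<.034)&(abs(B[...,0])<.2)&(B[...,1]>.174)&(B[...,1]<.33),"traywall")
ext(ok&(B[...,2]>.055)&(B[...,2]<.067)&(abs(B[...,0]-.07)<.1)&(B[...,1]>-.14)&(B[...,1]<-.06),"cards")
s=get_state();print(s["time"])
# candidate orientations: finger line along bed x, tool down
from scipy.spatial.transform import Rotation as Ro
for yaw in (A-np.pi/2,A+np.pi/2):
    M=np.array([[np.cos(yaw),np.sin(yaw),0],[np.sin(yaw),-np.cos(yaw),0],[0,0,-1]]).T
    q=Ro.from_matrix(M).as_quat(scalar_first=True)
    for b in((.06,-.02),(-.08,-.05),(-.06,.2),(.06,.2)):
        w=toworld(b);j=ctrl.ik([*w,.045],q);print(round(yaw,2),np.round(q,3),np.round(w,3),None if j is None else np.round(j,2))
E
```

```text
408 [0.047 0.032 0.046] [0.105 0.085 0.078] [0.074 0.061 0.059] [74. 62.] [51. 45.] 32
454 [-0.015  0.032  0.045] [0.031 0.086 0.079] [0.01  0.059 0.058] [ 7. 58.] [45. 52.] 5
492 [-0.081 -0.008  0.046] [-0.031  0.05   0.079] [-0.056  0.021  0.058] [-61.  19.] [49. 51.] 20
bed 22764 [[-0.178, -0.127, 0.037], [0.16, 0.166, 0.045]]
traywall 425 [[-0.072, 0.174, 0.022], [0.148, 0.291, 0.034]]
cards 1100 [[0.032, -0.139, 0.056], [0.116, -0.088, 0.065]]
0.3
-1.47 [ 0.     0.741 -0.672  0.   ] [ 0.612 -0.139] [-0.38  1.01  1.15  1.72 -1.02  1.14 -1.96]
-1.47 [ 0.     0.741 -0.672  0.   ] [ 0.475 -0.183] [-0.32  0.89  1.15  2.04 -1.04  0.97 -1.65]
-1.47 [ 0.     0.741 -0.672  0.   ] [0.471 0.068] [ 0.22  0.6  -0.62  2.11  0.6   0.61  2.42]
-1.47 [ 0.     0.741 -0.672  0.   ] [0.59 0.08] [ 0.22  0.74 -0.66  1.79  0.59  0.82  2.51]
1.67 [0.    0.672 0.741 0.   ] [ 0.612 -0.139] [ 0.07  0.71  0.19  1.71 -0.18  0.74  0.45]
1.67 [0.    0.672 0.741 0.   ] [ 0.475 -0.183] [ 0.16  0.58  0.24  2.03 -0.25  0.55  0.67]
1.67 [0.    0.672 0.741 0.   ] [0.471 0.068] [-0.26  0.54  0.09  2.12 -0.1   0.49  0.  ]
1.67 [0.    0.672 0.741 0.   ] [0.59 0.08] [-0.24  0.66  0.11  1.8  -0.11  0.68  0.02]
```

```bash
cat >> h.py <<'E'
from scipy.spatial.transform import Rotation as Ro
def quat(head): # finger line perpendicular to push heading (angle from bed +y towards +x)
    yaw=A+np.pi/2-head
    return Ro.from_matrix(np.array([[np.cos(yaw),np.sin(yaw),0],[np.sin(yaw),-np.cos(yaw),0],[0,0,-1]]).T).as_quat(scalar_first=True)
def sweep(a,b,z=.046,zup=.13,speed=.08):
    a,b=np.array(a),np.array(b);h=np.arctan2(b[0]-a[0],b[1]-a[1]);q=quat(h)
    wa,wb=toworld(a),toworld(b)
    ctrl.movep([*wa,zup],q); ctrl.movel([*wa,z],max_speed=.12)
    print("down",get_state()["tcp_pos"],get_state()["contact_force"])
    ctrl.movel([*wb,z],max_speed=speed)
    s=get_state();print("end",s["tcp_pos"],s["contact_force"])
    ctrl.movel([*wb,zup],max_speed=.15);print("t",get_state()["time"])
E
python3 - <<'E'
from h import *
ctrl.close_gripper(20)
sweep((.072,-.015),(.082,.180))
im,d=vision.grab_frame("top");cv2.imwrite("pics/t1.png",im)
for o in blobs(d):print(*o)
E
```

```text
down [ 0.62363102 -0.13311706  0.04663642] [ 0.53153512  0.15693058 -0.34025199]
end [0.61414074 0.06173824 0.04601623] [ 0.7119644   0.76906915 -0.02094441]
t 8.0083
258 [-0.015  0.033  0.045] [0.031 0.064 0.078] [0.01  0.048 0.059] [ 8. 48.] [30. 48.] 86
426 [-0.081 -0.007  0.045] [-0.031  0.041  0.079] [-0.055  0.018  0.059] [-59.  19.] [44. 51.] 21
```

View pics/t1.png

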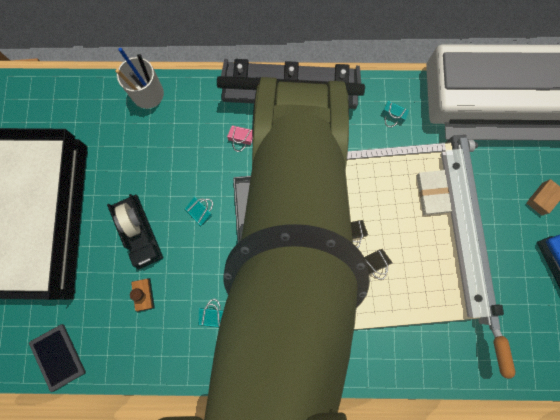

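The arm hides the tray in the top view, but clips B (355,231) and C (376,261) are undisturbed. I'll check the first one with the scene camera.

Run:
```python
from h import *
im,d=vision.grab_frame("scene");cv2.imwrite("pics/s1.png",cv2.resize(im[100:300,60:360],None,fx=2.5,fy=2.5))
```

```text
(no output)
```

View pics/s1.png

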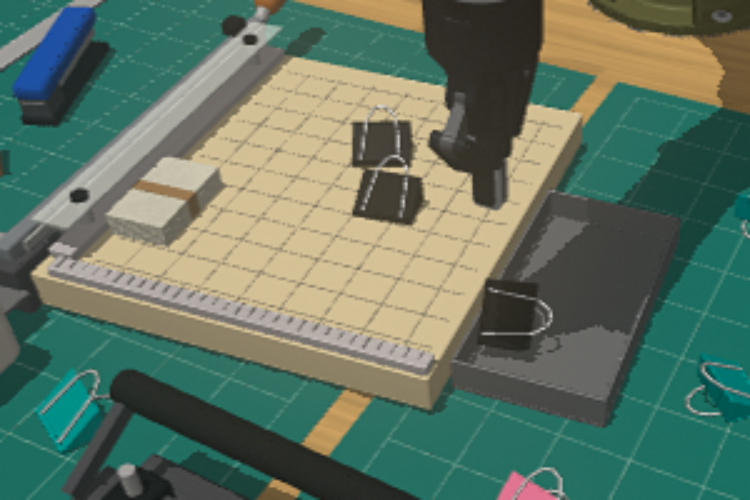

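Clip A is at the tray's inner side, at crop (512,312), with its handles toward the tray's far side. It may be leaning on the rim, so I'll check heights.

Run:
```python
from h import *
im,d=vision.grab_frame("scene");B=tobed(cloud(d,"scene"))
# sample clip region
for v in range(208,246,4):
    print(v,[tuple(int(x) for x in np.round(B[v,u]*1000)) for u in range(246,284,5)])
```

```text
208 [(67, 150, 42), (61, 158, 38), (59, 168, 40), (46, 173, 31), (21, 174, 10), (10, 181, 3), (7, 191, 3), (1, 200, 1)]
212 [(78, 154, 41), (73, 163, 40), (78, 176, 48), (74, 184, 48), (25, 176, 3), (23, 186, 4), (20, 196, 4), (14, 205, 2)]
216 [(87, 158, 40), (84, 167, 40), (84, 178, 44), (82, 187, 44), (80, 197, 46), (79, 206, 48), (32, 200, 5), (25, 209, 1)]
220 [(98, 162, 40), (87, 168, 32), (88, 179, 37), (88, 190, 40), (86, 199, 41), (84, 208, 43), (84, 219, 46), (38, 213, 3)]
224 [(107, 166, 40), (88, 168, 23), (95, 182, 34), (93, 191, 34), (91, 200, 35), (89, 210, 37), (68, 213, 18), (50, 217, 4)]
228 [(112, 168, 34), (103, 175, 28), (102, 184, 30), (98, 193, 29), (97, 203, 31), (97, 213, 35), (62, 211, 2), (61, 221, 4)]
232 [(113, 168, 24), (103, 174, 17), (105, 185, 23), (105, 196, 26), (104, 205, 28), (101, 215, 29), (99, 224, 29), (70, 224, 3)]
236 [(129, 175, 31), (117, 180, 21), (112, 188, 19), (112, 198, 22), (108, 207, 21), (106, 216, 23), (84, 218, 2), (81, 228, 3)]
240 [(128, 174, 18), (113, 177, 5), (108, 186, 4), (105, 195, 3), (101, 204, 3), (98, 213, 3), (94, 222, 3), (92, 232, 3)]
244 [(129, 174, 9), (120, 180, 2), (118, 190, 4), (114, 199, 3), (111, 207, 2), (108, 217, 3), (105, 226, 4), (101, 235, 3)]
```

Clip A lies wholly inside the tray (y 174–225 mm, x 74–117 mm). Next is B, then C.

Run:
```python
from h import *
sweep((.006,-.015),(.022,.183))
im,d=vision.grab_frame("scene");cv2.imwrite("pics/s2.png",cv2.resize(im[100:300,60:360],None,fx=2.5,fy=2.5))
```

```text
down [ 0.55793652 -0.13910693  0.0464546 ] [-0.12509661  0.26152809  0.91600768]
end [0.55492785 0.05564832 0.04767404] [-2.54690546 -7.6473007  15.47882906]
t 13.2
```

View pics/s2.png

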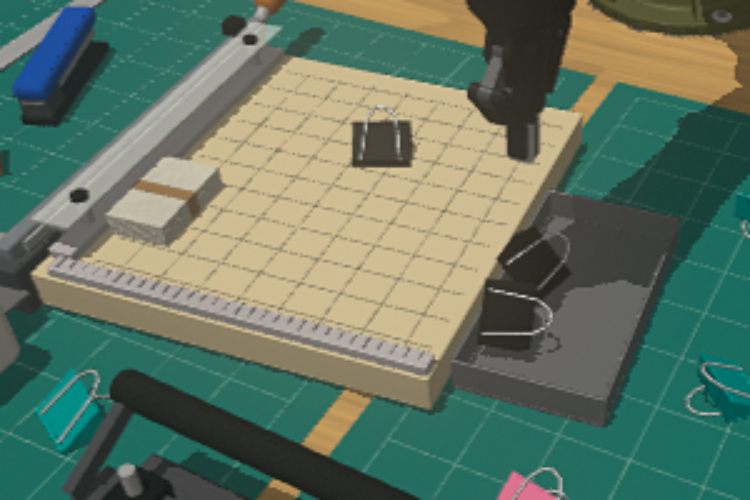

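Clip B is also in the tray, at crop (533,262), next to A. Now C, on a slight diagonal so it stays within the tray's length.

Run:
```python
from h import *
sweep((-.069,-.055),(-.028,.178))
q=quat(0);ctrl.movep([.45,-.25,.25],q)
for n in("scene","top"):
    im,d=vision.grab_frame(n);np.save(n+"3.npy",d)
    c=im[100:300,60:360] if n=="scene" else im[140:340,200:500]
    cv2.imwrite(f"pics/{n}3.png",cv2.resize(c,None,fx=2.5,fy=2.5))
print(get_state()["time"])
B=tobed(cloud(d));m=(d>0)&(B[...,2]>.022)&(B[...,2]<.034)&(abs(B[...,0])<.2)&(B[...,1]>.174)&(B[...,1]<.33)
print(np.round(np.percentile(B[m],[1,99],axis=0),3))
m=(d>0)&(B[...,2]>.034)&(B[...,2]<.1)&(abs(B[...,0])<.2)&(B[...,1]>.16)&(B[...,1]<.31)&((B[...,1]>.173)|(B[...,2]>.047))
print(m.sum(),np.round(np.percentile(B[m],[0,2,98,100],axis=0),3))
```

```text
down [ 0.48716666 -0.18631998  0.04642953] [0.36749676 0.26400467 1.09145206]
end [0.50481134 0.04916091 0.04601971] [ 0.24197796 -0.28077728 -0.41585932]
t 18.9167
20.2583
[[-0.072  0.174  0.022]
 [ 0.148  0.291  0.034]]
870 [[-0.096  0.16   0.034]
 [-0.088  0.162  0.034]
 [ 0.164  0.227  0.075]
 [ 0.176  0.291  0.084]]
```

View pics/scene3.png

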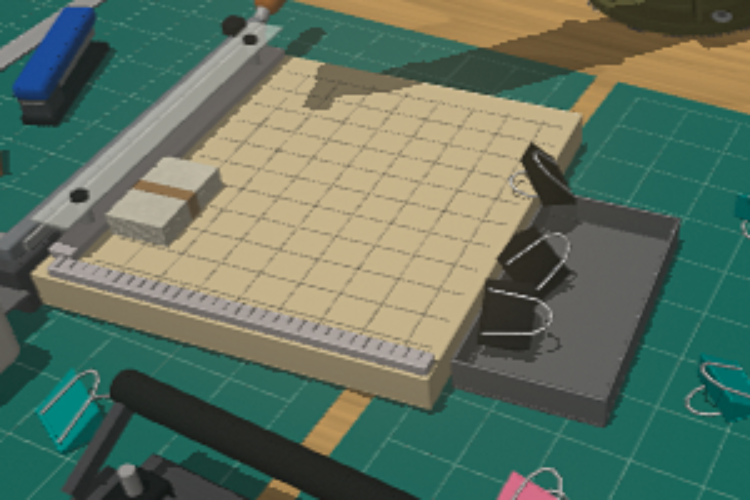

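View pics/top3.png

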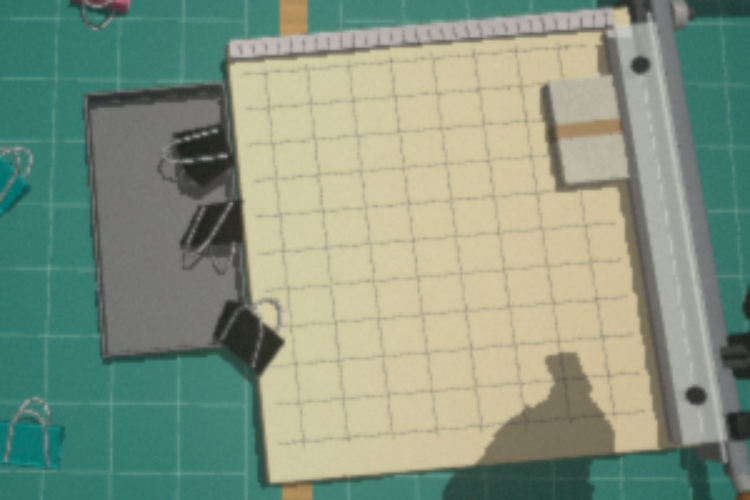

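Clip C twisted and now hangs over the edge at the tray's near corner, top crop (250,338). A and B are in the tray but close to the bed wall. I'll measure C and B.

Run:
```python
from h import *
for n in("top","scene"):
    d=np.load(n+"3.npy");B=tobed(cloud(d,n))
    for nm,(x0,x1,zl) in dict(C=(-.12,-.025,.047),B=(-.02,.07,.045),A=(.07,.13,.045)).items():
        m=(d>0)&(B[...,0]>x0)&(B[...,0]<x1)&(B[...,1]>.12)&(B[...,1]<.25)&(B[...,2]<.12)&((B[...,2]>zl)|((B[...,1]>.18)&(B[...,2]>.012)))
        p=(B[m]*1000).astype(int);print(n,nm,len(p))
        # grid of max height by y (cols) per x row
        ys=range(125,245,10)
        print("      ",*[f"{y:4d}" for y in ys])
        for x in range(int(x1*1000)-10,int(x0*1000)-1,-10):
            print(f"{x:5d}: ",*[f"{q[:,2].max():4d}" if len(q:=p[(p[:,0]>=x)&(p[:,0]<x+10)&(p[:,1]>=y)&(p[:,1]<y+10)]) else "   ." for y in ys])
```

```text
top C 513
        125  135  145  155  165  175  185  195  205  215  225  235
  -35:     .    .    .    .    .    .    .    .    .    .    .    .
  -45:     .    .   53   54   75   76   61    .    .    .    .    .
  -55:     .    .   55   80   83   67   59   41    .    .    .    .
  -65:     .    .   58   80   79   63   53   39    .    .    .    .
  -75:     .    .   73   75   70   57   44   35   32   34   34   33
  -85:     .    .   54   69   64   49   41    .    .    .    .    .
  -95:     .    .    .   58   54    .    .    .    .    .    .    .
 -105:     .    .    .    .    .    .    .    .    .    .    .    .
 -115:     .    .    .    .    .    .    .    .    .    .    .    .
top B 373
        125  135  145  155  165  175  185  195  205  215  225  235
   60:     .   45   45    .    .   46   41   52   50   12    .    .
   50:     .    .    .    .    .    .    .   38    .    .    .    .
   40:    45    .    .    .   45   35   33   20   12    .    .    .
   30:     .    .    .   45   47   51   45   30   25    .    .    .
   20:     .    .    .   45    .   54   52   40   29   18    .
[... 1931 characters left out ...]
   .    .
    0:     .    .    .    .    .    .    .   49   49   39    .    .
  -10:     .    .    .    .    .    .    .    .    .    .    .    .
  -20:     .    .    .    .    .    .    .    .    .    .    .    .
scene A 531
        125  135  145  155  165  175  185  195  205  215  225  235
  120:     .    .    .    .    .    .    .    .    .    .    .    .
  110:     .    .    .    .    .   24   26   22   23   22    .    .
  100:     .    .    .    .    .   30   30   30   30   32    .    .
   90:     .    .    .    .    .   38   38   41   36   35   38    .
   80:     .    .    .    .   49   47   46   47   47   44   43    .
   70:     .    .    .    .   48   49   48   51   50    .    .    .
```

C is centred near bed (-65,165) mm and tipped over the edge, with its near corner past the tray's end. I'll push it along +x next to the edge first, then over.

```bash
cat >> h.py <<'E'
def grid(x0,x1,n="scene"):
    im,d=vision.grab_frame(n);B=tobed(cloud(d,n))
    m=(d>0)&(B[...,1]>.10)&(B[...,1]<.30)&(B[...,2]<.12);p=(B[m]*1000).astype(int)
    ys=range(105,300,10);print(" "*7,*[f"{y:3d}" for y in ys])
    for x in range(x1,x0,-10):
        print(f"{x:5d}: ",*[f"{int(np.percentile(q[:,2],90)):3d}" if len(q:=p[(p[:,0]>=x)&(p[:,0]<x+10)&(p[:,1]>=y)&(p[:,1]<y+10)]) else "  ." for y in ys])
    return im
E
python3 - <<'E'
from h import *
q=quat(0)
a,b=toworld((-.132,.155)),toworld((-.068,.157))
ctrl.movep([*a,.15],q);ctrl.movel([*a,.047],max_speed=.12)
ctrl.movel([*b,.047],max_speed=.05);s=get_state();print(s["tcp_pos"],s["contact_force"])
e=toworld((-.12,.150));ctrl.movel([*e,.047],max_speed=.1);ctrl.movel([*e,.15])
ctrl.movep([.42,-.2,.22],q)
grid(-110,60);print(get_state()["time"])
E
```

```text
[0.46667019 0.02460529 0.04698688] [ 0.22261976 -0.38885787  0.19117501]
        105 115 125 135 145 155 165 175 185 195 205 215 225 235 245 255 265 275 285 295
   60:   41  41  41  41  40  41  41   .   .   .  19   3   4   3   4   4   4   4  29   1
   50:   41  40  41  40  41  40  39   .   .   3   4   4   4   4   4   4   4   4  29   1
   40:   41  40  41  41  41  41  43  39  30  20  13   4   3   4   4   4   4   3  29   1
   30:   40  42  40  41  41  41  43  47  38  29  19   3   3   4   3   4   4   3  30   1
   20:   41  40  40  40  41  41  41  50  46  37  26  19   3   4   4   3   4   4  31   1
   10:   41  40  40  41  41  41  42  54  53  48  33  26   4   3   3   3   4   3  29   2
    0:   40  41  41  41  41  41  40   .   .  48  45   5   3   4   3   4   4   4  29   1
  -10:   41  41  40  41  41  40  40   .   .   .   3   4   4   4   3   4   4   4  29   0
  -20:   41  40  40  41  40  41  39   .   .  53  45   4   3   4   4   4   4   3  29   1
  -30:   40  41  41  41  40  41  39  43  49  37  30   3   3   3   3   4   4   4  30   0
  -40:   40  40  41  41  41  41  48  56  58  21   5   3   3   3   3   4   3   4  29   0
  -50:   40  40  40  40  41  41  43  50  46  29   3   4   4   5   4   4   4   4  30   1
  -60:   41  40  41  41  40  41  46  45  34  15   3   4   4   3   4   3   4   3  29   1
  -70:   41  41  41  40  40  41  40  44  29  28  27  28  28  29  28  28  29  28  29   0
  -80:   41  40  40  40  40  41  40   .   .   .   .   .   .   .   .   .   .   .   0   1
  -90:   40  41  40  41  40  41  39   .   .   .   .   .   .   .   .   .   .   .   1   1
 -100:   41  41  40  41  40  40  41   .   .   .   .   .   .   .   .   .   .   .   0   1
26.2667
```

Run:
```python
from h import *
a,_=vision.grab_frame("top");b,_=vision.grab_frame("scene")
cv2.imwrite("pics/f1.png",np.hstack([cv2.resize(a[160:300,225:325],(400,560),interpolation=2),cv2.resize(b[140:280,230:330],(400,560),interpolation=2)]))
```

```text
(no output)
```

View pics/f1.png

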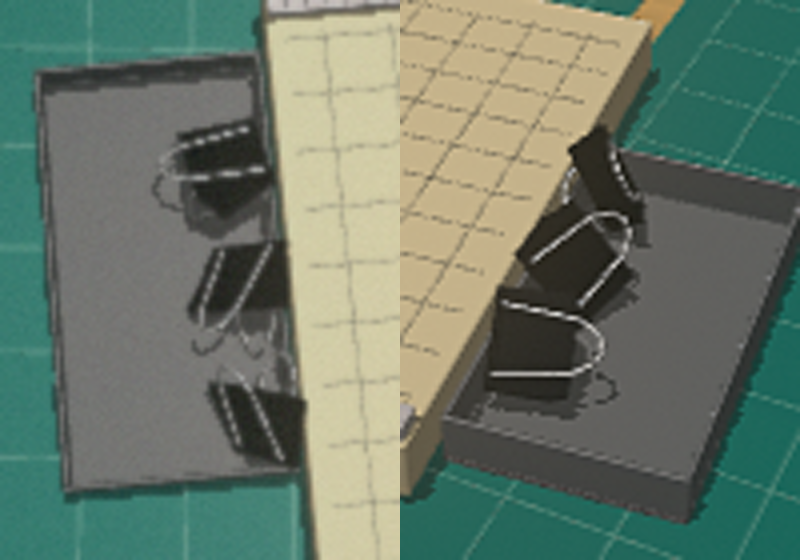

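All three are in the tray, but B and C have a corner propped at the bed-side rim. I'll nudge them gently off it, stopping on a small force so the tray stays put.

Run:
```python
from h import *
q=quat(0)
def nudge(x,yend=.202,z=.0445):
    w=lambda y,z:[*toworld((x,y)),z]
    ctrl.movep(w(.125,.12),q);ctrl.movel(w(.125,z),max_speed=.12)
    f0=get_state()["contact_force"];y=.145;ctrl.movel(w(y,z),max_speed=.1)
    while y<yend:
        y+=.005;ctrl.movel(w(y,z),max_speed=.04);f=get_state()["contact_force"]-f0
        if np.linalg.norm(f)>5: break
    print(x,round(y,3),np.round(f,1),round(get_state()["time"],1))
    ctrl.movel(w(y-.004,z),max_speed=.05);ctrl.movel(w(y-.004,.12))
nudge(-.038);nudge(.010)
ctrl.movep([.42,-.2,.22],q)
grid(-110,150);print(get_state()["time"])
```

```text
-0.038 0.165 [ 0.4 -4.2  5.8] 29.5
0.01 0.175 [-2.6 -5.8 12.9] 33.6
        105 115 125 135 145 155 165 175 185 195 205 215 225 235 245 255 265 275 285 295
  150:   41  41  40  41  41  41  39  26  27  26  28  27  26  27  27  27  26  26  27   1
  140:   41  41  40  40  41  41  37  29  29  28  29  29  28  29  29  28  29  29  29   1
  130:   40  40  41  41  41  41  39   .   .   .   .   .   .   .   .   .   .   .  29   2
  120:   41  40  41  41  40  41  39   4   4   3   4   3   4   3   4   4   4   4  29   1
  110:   41  41  40  41  41  41  39  21  22  21  20  19   4   4   4   4   4   3  29   1
  100:   40  40  41  41  40  41  39  29  28  28  27  28   4   3   3   4   3   3  30   2
   90:   40  41  41  41  41  41  39  36  36  36  35  32  34   5   3   4   3   3  30   1
   80:   41  41  41  41  41  40  44  45  45  46  45  43  40   4   3   4   4   3  29   1
   70:   40  41  41  40  41  40  46  48  48  48  49   9   4   4   4   4   4   4  30   0
   60:   40  40  41  41  41  40  40   .   .   .  18   8   3   4   4   4   3   4  29   0
   50:   40  41  40  40  41  40  40   .   .   2   3   4   4   3 
[... 651 characters left out ...]
  40  40  41  41  41  45  50  50  32  23   4   3   3   4   4   4   3  30   1
  -40:   41  40  40  41  41  42  43  51  45  28  11   4   3   4   3   3   4   4  30   1
  -50:   41  41  40  40  41  40  43  47  30  21   4   3   4   3   4   4   4   4  30   1
  -60:   40  41  40  41  40  41  44  29  25   8   4   4   4   4   3   4   3   3  29   1
  -70:   40  40  40  41  41  41  40  30  28  27  28  28  27  28  27  27  28  29  29   1
  -80:   40  41  41  40  40  41  39   .   .   .   .   .   .   .   .   .   .   .   0   2
  -90:   41  41  40  41  41  41  40   .   .   .   .   .   .   .   .   .   .   .   1   1
 -100:   40  41  41  40  41  40  38   .   .   .   .   .   .   .   .   .   .   .   1   0
35.6417
```

The tip at 44.5 mm passes over the low corners that rest at the rim. I'll feel for the bed and push again with the tip just above it.

```bash
cat >> h.py <<'E'
def nudge(x,yend=.205,lim=10,h=0,up=.0008,zt=None):
    q=quat(h);w=lambda y,z:[*toworld((x,y)),z]
    ctrl.movep(w(.125,.10),q);ctrl.movel(w(.125,.0445),max_speed=.12)
    f0=get_state()["contact_force"];z=.0445
    while zt is None and z>.038:
        z-=.0007;ctrl.movel(w(.125,z),max_speed=.02)
        if (get_state()["contact_force"]-f0)[2]>2: zt=get_state()["tcp_pos"][2]
    z=(zt or .0395)+up;ctrl.movel(w(.125,z),max_speed=.02);y=.150;ctrl.movel(w(y,z),max_speed=.1)
    L=[]
    while y<yend:
        y+=.005;ctrl.movel(w(y,z),max_speed=.05);f=get_state()["contact_force"]-f0;L.append(np.round(f[1:],1).tolist())
        if np.linalg.norm(f)>lim: break
    print(x,"bed",zt,"y",round(y,3),L,round(get_state()["time"],1))
    ctrl.movel(w(y-.003,z),max_speed=.05);ctrl.movel(w(y-.003,.10))
    return zt
E
python3 - <<'E'
from h import *
zt=nudge(-.045);nudge(.022,zt=zt)
ctrl.movep([.42,-.2,.22],quat(0))
grid(-80,120);print(get_state()["time"])
E
```

```text
-0.045 bed 0.0400874370118159 y 0.205 [[-0.9, -0.3], [0.2, 0.1], [-1.7, 0.2], [-0.6, -0.1], [-0.5, 0.3], [-0.1, 0.3], [-1.7, -0.1], [-0.8, 0.3], [-1.0, 0.0], [-0.2, -0.2], [-0.7, -0.3]] 42.4
0.022 bed 0.0400874370118159 y 0.205 [[-0.6, -1.0], [-0.3, -1.6], [-1.0, -0.8], [-0.8, -0.0], [-0.2, -0.5], [-0.8, -0.8], [-0.7, -0.6], [-0.7, -0.5], [-1.6, -0.3], [-0.5, -0.8], [0.1, -0.3]] 47.7
        105 115 125 135 145 155 165 175 185 195 205 215 225 235 245 255 265 275 285 295
  120:   40  41  40  41  41  41  38   4   4   4   4   4   4   4   3   4   4   3  29   1
  110:   41  40  41  41  41  41  39  22  21  21  20   4   4   4   4   4   3   3  29   2
  100:   41  41  40  41  41  40  39  29  29  27  27  28   4   4   4   4   4   3  29   1
   90:   41  40  41  40  41  41  39  37  36  37  35  29  36   4   5   4   4   4  30   1
   80:   41  41  40  41  40  41  42  45  45  44  43  43  38   4   4   4   4   3  28   1
   70:   41  41  40  41  41  40  46  47  49  49  49   9   4   4   4   4   4   3  29   1
   60:   41  40  40  41  41  41  40   .   .   .  18   4   3   4   4   3   4   4  29   1
   50:   
[... 441 characters left out ...]
0  40  40  41  41  41  39  25  29  35  40  39   4   4   3   4   3   3  28   0
  -10:   40  40  40  40  40  41  38  22   .   .  36   .   4   4   4   4   3   2  29   1
  -20:   40  40  40  40  41  41  38   .   .   4  23  21  37  42   9   4   4   3  29   1
  -30:   40  41  40  41  41  41  39   4   3   4  24  30  30  33  18   4   3   4  30   1
  -40:   41  41  41  40  41  40  38   4   4   6  26  30  35  40  40  32   4   3  29   1
  -50:   41  41  41  41  41  41  38   3   4  18  24  30  34  40  43   4   3   3  30   0
  -60:   40  40  41  41  41  40  39   5   3  14  24  30  34  39  33   4   4   4  29   2
  -70:   40  40  41  41  40  41  38  27  29  28  30  30  35  38  30  27  26  27  29   2
49.825
```

B and C now lie flat in the tray, and the tray hasn't moved. A gets the same treatment.

Run:
```python
from h import *
nudge(.085,zt=.0401,yend=.198)
ctrl.movep([.42,-.2,.22],quat(0))
im=grid(-80,150);a,_=vision.grab_frame("top")
cv2.imwrite("pics/f2.png",np.hstack([cv2.resize(a[160:300,225:325],(400,560),interpolation=2),cv2.resize(im[140:280,230:330],(400,560),interpolation=2)]))
print(get_state()["time"])
```

```text
0.085 bed 0.0401 y 0.2 [[1.3, -0.9], [-0.1, -0.7], [1.3, 0.1], [-0.1, -0.0], [1.4, -0.5], [0.0, -1.2], [0.7, 0.0], [1.3, -0.5], [1.2, -0.3], [0.8, -0.4]] 54.9
        105 115 125 135 145 155 165 175 185 195 205 215 225 235 245 255 265 275 285 295
  150:   41  41  41  40  40  40  38  27  27  26  26  26  26  27  24  26  25  25  23   1
  140:   41  41  40  41  40  40  38  29  28  28  29  30  28  29  28  29  30  28  29   0
  130:   41  41  40  41  41  41  39   .   .   .   .   .   .   .   .   .   .   .  30   2
  120:   41  40  41  40  41  41  40   4   4   4   3   3   4   4   4   4   4   3  29   0
  110:   40  41  40  41  40  41  38   4   4   4   4   4   4   3   4   3   3   4  30   1
  100:   41  41  41  41  41  41  39   4   4   7  14  23  27   4   3   4   3   4  29   1
   90:   41  41  41  41  41  41  39   4   4  12  18  25  29   5   3   4   4   3  29   2
   80:   41  41  40  40  41  41  36   4   4  10  18  25  28  37   6   3   3   3  29   1
   70:   40  40  40  41  41  40  39   4   4  10  17  24  27   7   5   4   3   4  30   0
   60:   41  40  40  41  42  41  38   3   4   9  19  25  28  
[... 477 characters left out ...]
1  41  40  40  40  40  39  24  28  33  38  38   3   4   4   4   3   4  29   1
  -10:   41  41  41  40  40  40  38   .   .   .  37   .  31   3   4   4   3   4  29   0
  -20:   40  41  40  40  40  40  38  24   .   2  24  23  34  41   9   4   4   4  29   0
  -30:   41  42  40  41  40  41  38   3   3   4  24  29  31  36  15   3   3   4  29   0
  -40:   41  40  40  41  41  41  39   3   4   3  26  29  35  40  39  30   4   3  28   1
  -50:   41  40  40  40  40  40  40   3   4  19  24  28  35  41  41   3   4   4  29   1
  -60:   40  41  40  40  40  41  39   4   3  13  24  29  34  40  39   3   3   4  30   0
  -70:   42  40  40  41  40  41  39  27  28  27  28  29  35  37  30  28  28  29  29   1
57.125
```

View pics/f2.png

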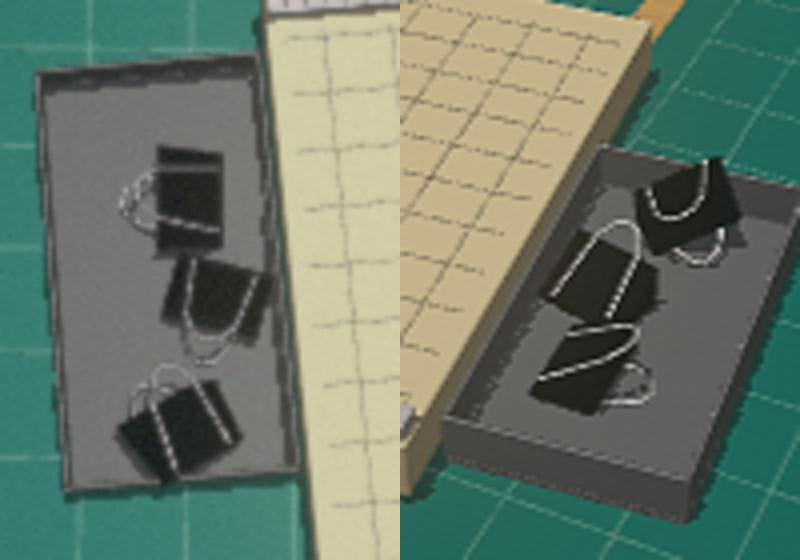

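All three clips lie in the tray, at left-half pixels (188,198), (215,300) and (180,430). The tray hasn't moved and the arm is clear, so I'm handing in.

```bash
python3 -c "
from station import ticket;print(ticket.close_job())"
```

```text
the job is handed in; nothing more can be done
None
```

All three binder clips were swept over the bed's left edge and lie in the tray, the tray measured unmoved, and the job was handed in at about 57 s on the robot's clock; I did not re-measure the cards, stamp or tape dispenser, but the arm worked clear of them.

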